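# Load a bar into the drilling jig

## Robot

A 7-joint arm with a two-finger parallel gripper is mounted at the origin on the work surface. World frame = base frame: x ahead of the robot, y to its left, z up, the work surface at z = 0. Lengths are in m, angles in rad, forces in N, time in s.
With the tool pointing down it reaches from about 0.4 to 0.85 m from the base axis. Payload 10.4 kg.
Tool frame: the origin (TCP) lies between the finger pads; the fingertips stand 14 mm ahead of it and the grasp point (between the pads) lies 5 mm behind it; z points along the fingers, y is the line along which they close (so a half turn about z gives the same grasp; the last joint's range is limited). The gripper opens to 87 mm and grips with 3 to 60 N. Pads are 19 mm wide; open, the fingers measure 117 mm over their backs; the gripper's body (75 mm by 190 mm) begins 51 mm behind the grasp point.
Start: joints at [1.088, 0.332, -0.065, 1.46, 0.022, 1.35, -0.088], TCP at [0.277, -0.56, 0.237] pointing down, gripper open.
Joint ranges: [-2.6, 2.6], [-0.5, 2.12], [-1.47, 1.34], [0.16, 2.42], [-1.27, 4.41], [0.06, 2.06], [-2.6, 2.6]. Speed limits (rad/s): [2.22, 2.22, 2.79, 2.79, 3.14, 3.14, 3.14].

## Interface

Orientations are given as a unit quaternion [x, y, z, w].
In Python, from bench import * gives the robot as it stands.
- The arm moves only by the tool drive_tool, never from a script. Its argument "deltas" is a list of rows, each a list of 7 numbers: the turn, a rotation vector about the tool's x, y, z in degrees, then the shift along the tool's x, y, z in m, then the closure, from -1 (fully open) to 1 (shut). A call has 1 to 12 rows; each row is the pose to reach, as a shift and turn from the pose commanded when the call began, along the tool's axes at that moment; what a row does not reach only later rows make up. A row lasts 1/10 s, in which the tool goes at most 50 mm and 8.59 degrees, less where a joint would pass 70% of its speed; a pose out of reach is approached as far as the arm can. A call with a gripper value outside its range is refused whole. The fingers move at their own pace and stop on an object; "squeeze" is the grip in N (left out, the last holds). Time passes only in rows, so rows that repeat a pose let the fingers close. It gives the time, the measured TCP pose, the force and the opening at its end, in the units of the state.
- read_state(): the state, without advancing time (a new reading comes with each control period).
- camera(name): name is "side" or "top" or "wrist"; returns (picture, depth): 420x560x3 uint8, red, green, blue; 420x560 float32, m along the optical axis (not along the pixel's ray), 0 where there is no reading.
- camera_params(name): a dict with "K" (3x3 intrinsics, pixels), "k1" (the pictures are not rectified: a ray, as slopes to the right and down, at radius r is drawn at 1 + k1 r^2 times it, then the intrinsics apply), "R" (3x3) and "t" (3): a world point X has camera coordinates R X + t; the wrist camera has in their place "mount" (4x4, takes a point from camera to tool coordinates, whose origin is the TCP and whose axes are the flange's). Camera axes: x right, y down, z forward; pixel columns grow to the right and rows downward; lengths in m; the calibration is good to about 2 mm. A picture is of the moment at which its call begins: read the wrist's pose just before it. camera_params takes no time and is no camera call.
- close_job(): hands the job in, once; it reports no verdict.
Trained networks look in the newest picture that a camera, given by its name, has taken for a name from the list of things; names that differ only in an ending like _2 or _b are one class to them, and where a whole thing is asked for, a point or a joint stands for the part that bears it (a point fixed in the world has none). Each returns a list of dicts, best first, with "score" (0 to 1); they miss things now and then, are a little off and sometimes report something else, mostly with a low value. They report only what shows in the picture. A call takes as long as a camera call. They do not tell look-alikes from the thing itself.
- outline_of(label, camera): "pixels" (420x560 bool, what is visible of it) and "location" ([column, row] as shares, 0 to 1, of the picture: columns of its width, rows of its height, amid what is visible of it).
- tip_of(label, camera): "location" ([column, row] as shares, 0 to 1, of the picture: columns of its width, rows of its height: a listed point, or the origin of a listed thing).
The state is a dict: "time": time; "joint_positions": joint angles; "joint_vel": joint speeds; "joint_torque": joint torques, N m; "ee_pos": TCP position; "eef_rot": TCP orientation; "ft_force": force on the tool from outside, world axes, zero at the start; "torque": the same for the moment, N m; "width": finger opening in m.
Only numpy, scipy, OpenCV 4.12 (cv2) and the standard library are available. Lean on these libraries where they do the work, as an engineer would, in place of code of your own. Each camera call takes 0.05 s, during which the arm holds its last target. There are 200 camera calls.

## Task

Get this aluminium bar ready for drilling: feed it into the drilling jig, blue end first, from the infeed rail through the orange sprung flap until the blue end is fully home against the end stop, letting the bar itself push the flap open and hold it up (keep the gripper off the flap). Then lower the drilling template, the steel plate with the red handle, over both locating pins until it lies flat on the jig. Leave the other tools and containers on the bench where they are.

Things in the scene. Friction and masses are not known exactly. Their poses are not given: they have to be found in the camera images.
- jig: Green drilling jig fixed to the bench; +y is the feed direction. Origin on the bench under its base plate (x +-65, y -58.5 to +65.5 mm, 20 mm thick). A steel infeed rail, 20 mm wide, top 20 mm above the bench, runs along the y axis from y = -208 to -58 mm, then goes on level as the floor of a straight channel 35 mm wide (x +-17.5 mm) from y = -58.5 mm to the end stop.
- jig_mouth (a point): Middle of the channel's mouth at floor level, 20 mm above the bench (jig y = -58.5 mm); axes as the jig. Small lead-ins flare out 14 mm before it. Two grey cheek plates, tops 66 mm above the bench, flank the first 35 mm (outer faces x +-25.5 mm). A 5 mm hinge rod crosses over it 60 mm above the bench. A bar fully home leaves its last 75 mm outside, on the rail.
- jig_stop (a point): Foot of the end stop's face on the channel's centre line, 20 mm above the bench (jig y = +46.5 mm, 105 mm from jig_mouth); axes as the jig.
- jig_seat (a point): Middle of the template's seat (jig y = +11.5 mm), at the top of the two steel guide blocks that flank the channel from jig y = -23.5 to +46.5 mm, out to x +-55 mm, tops 37 mm above the bench; axes as the jig. The template's underside centre comes here.
- flap (a joint): Orange sprung flap, 33 mm wide, 38 mm deep, hanging from the hinge rod 3 mm inside the mouth. 0 = shut, straight down, lower edge 22 mm above the bench; swings inward (jig +y) and up to 1.35 rad. Its spring shuts it: 0.04 N m when shut plus 0.05 N m per rad, so a bar pushed against it feels 1 to 3 N. Resting on a bar in the channel it stands at about 0.85.
- pin_a (a point): Foot of one locating pin, where it leaves the top of its guide block (37 mm above the bench). Steel, upright, 9 mm in diameter, 26 mm tall, the top 9 mm tapering to 4 mm. At x = -42, y = -10.5 mm of the jig.
- pin_b (a point): Foot of the other locating pin, the same, at x = +42, y = +33.5 mm of the jig.
- bar: Loose aluminium flat bar, 180 mm long (x) by 30 mm wide (y) by 15 mm high (z), about 0.22 kg, lying flat on the bench. Origin at the centre of its underside; +x points to its blue end (the 60 mm at +x are blue), which must go in first.
- bar_nose (a point): Middle of the lower edge of the bar's blue end face.
- bar_tail (a point): Middle of the lower edge of the bar's plain end face.
- template: Loose steel drilling template: plate 110 (x) by 68 (y) by 8 mm thick, two brass drill bushes, two 11 mm through holes for the pins in opposite corners, about 0.38 kg, lying flat on the bench, handle up. Origin at the centre of its underside. May go on either way round (turned by pi the holes fit as well). Seated, its underside is 37 mm above the bench, 2 mm above the bar.
- template_handle (a point): Middle of the template's red handle bar, 55 mm above the plate's underside: 90 mm long along the template's x, 14 mm wide (y), 14 mm high, carried on two 10 mm posts at x = +-34 mm.
- hole_a (a point): Centre of one pin hole at the plate's underside, at x = -42, y = -22 mm of the template.
- hole_b (a point): Centre of the other pin hole at the plate's underside, at x = +42, y = +22 mm of the template.
- oil_bottle: Bystander: amber cutting-oil bottle with a red cap, 60 mm across, 170 mm tall, standing. Origin on its underside. Leave it alone.
- screw_jar: Bystander: glass jar of screws with a steel lid, 66 mm across, 85 mm tall, standing. Origin on its underside. Leave it alone.
- spray_can: Bystander: blue spray can with a white label and lid, 56 mm across, 160 mm tall, standing. Origin on its underside. Leave it alone.
- hammer: Bystander: hammer lying on the bench. Origin on its underside. Leave it alone.
- screwdriver: Bystander: screwdriver lying on the bench. Origin on its underside. Leave it alone.
- wrench: Bystander: wrench lying on the bench. Origin on its underside. Leave it alone.
- tape_measure: Bystander: yellow and black pocket tape measure, 70 mm long, 38 mm wide, 65 mm tall, standing. Origin on its underside. Leave it alone.
- drill: Bystander: green and black cordless drill, 1.4 kg, standing on its battery, about 210 mm tall and 250 mm long. Origin on its underside. Leave it alone.
Mind the look-alikes: they are no part of the job. What is shaped like the template but green, purple or turquoise is not meant.

How it is judged:
By the outcome, as a careful person would: the job done as asked, in the order asked, and still so for the second after the job is handed in, with the robot touching nothing.
It also fails if it takes over 72 s, if anything falls off the work surface, if the arm or the gripper's body presses on something with over 40 N, if the wrist force passes 120 N, or if a joint passes its speed limit or range.

## Working session

There is one attempt and no reset: what is moved stays moved. The work goes in short steps, Python scripts to look and compute and a tool call to move; the robot and the scene stay as the last step left them, time stands still between calls to the robot, and variables do not carry over. Pictures are saved under pics/ and viewed, on a budget of 10 in all, crops included, one or two more only if the job needs it, and the job is handed in when it is done.

Besides the shell and the picture viewer there is one more tool, called in YAML: its name, and indented under it one key for each argument. drive_tool: Moves the arm, as the interface text tells. Its arguments: {"type":"object","properties":{"deltas":{"type":"array"},"squeeze":{"type":"number"}},"required":["deltas"]}

```bash
ls; mkdir -p pics; python3 - <<'E'
from bench import *
import cv2
s=read_state();print(s)
for n in("top","side"):
    p,d=camera(n);cv2.imwrite(f"pics/{n}0.png",p[:,:,::-1])
    print(n,camera_params(n))
    for l in("bar","bar_nose","bar_tail","template","template_handle","jig_mouth","jig_stop","jig_seat","pin_a","hole_a"):
        print(l,[(round(r["score"],2),(r["location"][0]*560).__round__(1),(r["location"][1]*420).__round__(1)) for r in tip_of(l,n)][:5])
print(camera_params("wrist"))
E
```

```text
pics
{'time': 0.0, 'joint_positions': array([ 1.08838572,  0.33284151, -0.06471624,  1.46095837,  0.02162927,
        1.34989796, -0.08850579]), 'joint_vel': array([ 2.03161145e-03, -6.50188579e-04,  1.69816075e-03, -1.97471648e-03,
       -6.64698735e-05,  1.16924201e-03,  4.96177061e-04]), 'joint_torque': array([-6.68290941e-04, -6.23246455e+01,  2.38553574e-02, -3.89899921e+01,
       -6.16010372e-02,  3.95619997e-02,  1.51703102e-04]), 'ee_pos': array([ 0.27719053, -0.55975241,  0.2357648 ]), 'eef_rot': array([ 9.73683484e-01,  2.27903438e-01, -2.03986342e-04, -6.74088198e-04]), 'ft_force': array([ 0.68150768,  0.74002457, -0.38807678]), 'torque': array([-1.59459614e-05,  1.45325488e-02, -1.64964260e-02]), 'width': 0.0872034516970424}
top {'K': array([[418.37716322,   0.        , 278.25843433],
       [  0.        , 418.37716322, 211.52632779],
       [  0.        ,   0.        ,   1.        ]]), 'k1': -0.045763205483494954, 'R': array([[ 1.60172617e-02, -9.99871715e-01, -3.79711890e-05],
       [-9.90925078e-01, -1.58688739e-02, -1.33475348e-01],
       [ 1.33457622e-01,  2.1755
[... 1648 characters left out ...]
0.72, 237.4, 225.7), (0.7, 266.9, 221.0)]
hole_a [(0.92, 253.2, 282.8), (0.87, 336.8, 226.4), (0.86, 226.1, 298.4), (0.69, 316.8, 238.5), (0.61, 154.4, 333.5)]
{'K': array([[346.90711816,   0.        , 277.58797456],
       [  0.        , 346.90711816, 206.45787785],
       [  0.        ,   0.        ,   1.        ]]), 'k1': -0.020867375967639663, 'mount': array([[-4.92618635e-04, -9.62171244e-01, -2.72444957e-01,
         7.53055943e-02],
       [ 9.99999836e-01, -5.53928157e-04,  1.48122358e-04,
        -2.88598778e-04],
       [-2.93434006e-04, -2.72444839e-01,  9.62171359e-01,
        -1.48347396e-01],
       [ 0.00000000e+00,  0.00000000e+00,  0.00000000e+00,
         1.00000000e+00]])}
```

View pics/top0.png

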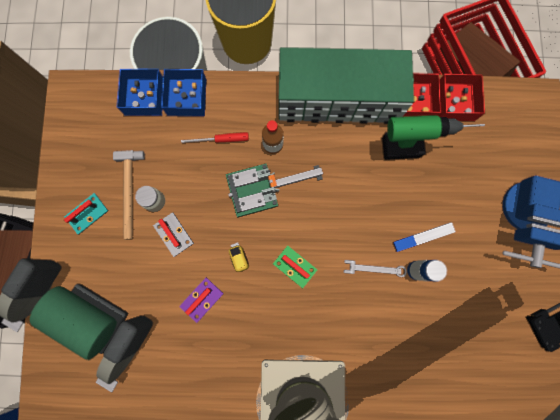

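View pics/side0.png

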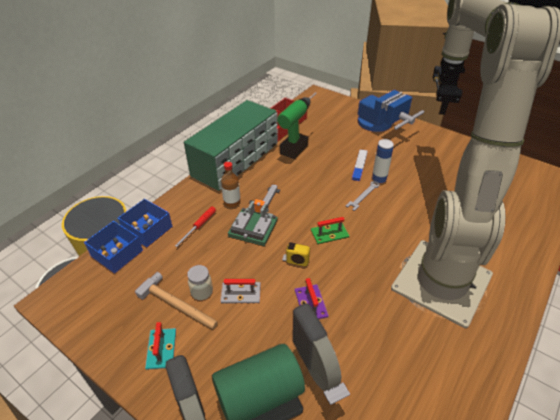

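The candidates in the top view are: template steel grey (173,234), with look-alikes green (295,267), purple (202,300) and turquoise (85,213). The bar is at (424,237), with its blue end on the left at (405,243). The jig is at (252,190), with its rail running right to (322,173). I choose the grey plate with the red handle. Next I measure.

```bash
cat > h.py <<'E'
from bench import *
import numpy as np, cv2
from scipy.spatial.transform import Rotation as Rn
def pose(n,s=None):
    P=camera_params(n)
    if n!="wrist": return P,P["R"].T,-P["R"].T@P["t"]
    s=s or read_state(); Rt=Rn.from_quat(s["eef_rot"]).as_matrix(); M=P["mount"]
    return P,Rt@M[:3,:3],s["ee_pos"]+Rt@M[:3,3]
def plane(n,uv,z,s=None):
    P,R,c=pose(n,s); uv=np.asarray(uv,float).reshape(-1,1,2)
    q=cv2.undistortPoints(uv,P["K"],np.array([P["k1"],0,0,0.]))[:,0]
    d=np.c_[q,np.ones(len(q))]@R.T
    return c+d*((z-c[2])/d[:,2])[:,None]
def proj(n,X,s=None):
    P,R,c=pose(n,s); X=(np.asarray(X,float).reshape(-1,3)-c)@R
    return cv2.projectPoints(X,np.zeros(3),np.zeros(3),P["K"],np.array([P["k1"],0,0,0.]))[0][:,0]
def px(r): return np.array(r["location"])*[560,420]
def rect(n,mask,z,s=None):
    m=cv2.morphologyEx(mask.astype(np.uint8),cv2.MORPH_OPEN,np.ones((3,3)))
    c=max(cv2.findContours(m,0,cv2.CHAIN_APPROX_NONE)[0],key=cv2.contourArea)
    X=plane(n,c.reshape(-1,2),z,s)[:,:2]
    (x,y),(w,h),a=cv2.minAreaRect((X*1000).astype(np.float32))
    return np.array([x,y])/1000,(w,h),a
E
python3 - <<'E'
from h import *
p,d=camera("top")
for l,z in(("bar",.015),("template",.008)):
    for r in outline_of(l,"top"):
        print(l,round(r["score"],2),px(r),rect("top",r["pixels"],z))
for l,z in(("bar_nose",0),("bar_tail",0),("template_handle",.055),("hole_a",0),("jig_mouth",.02),("jig_stop",.02),("jig_seat",.037),("pin_a",.037)):
    for r in tip_of(l,"top")[:6]: print(l,round(r["score"],2),px(r).round(),plane("top",px(r),z)[0].round(4))
E
```

```text
bar 0.82 [425.208 238.98 ] (array([ 0.46362564, -0.34356396]), (35.42207336425781, 185.81446838378906), 19.11629867553711)
bar 0.56 [271.096 182.28 ] (array([0.62359497, 0.09418581]), (37.12092590332031, 20.89703369140625), 27.058940887451172)
template 0.9 [204.12  300.888] (array([0.27760846, 0.2894917 ]), (71.5968017578125, 117.05758666992188), 49.297821044921875)
template 0.81 [ 85.68  213.108] (array([0.51461139, 0.64081995]), (74.06521606445312, 119.59736633300781), 39.954219818115234)
template 0.72 [174.72  233.898] (array([0.46386612, 0.38054291]), (120.05016326904297, 70.83808898925781), 36.71437072753906)
template 0.65 [293.888 268.296] (array([0.3751712 , 0.02549466]), (110.18989562988281, 71.54122924804688), 52.20845031738281)
bar_nose 0.86 [388. 246.] [ 0.4375 -0.2434  0.    ]
bar_nose 0.55 [154. 201.] [0.5593 0.4423 0.    ]
bar_nose 0.48 [242. 262.] [0.386  0.1775 0.    ]
bar_tail 0.71 [449. 229.] [ 0.4898 -0.4247  0.    ]
bar_tail 0.34 [272. 185.] [0.6118 0.0939 0.    ]
template_handle 0.9 [200. 304.] [0.2676 0.2849 0.055 ]
template_handle 0.84 [169. 234.] [0.4577 0.3762 0.055 ]
template_handle 0.83 [297. 266.] [0.375 0.021 0.055]
template_handle 0.81 [ 80. 213.] [0.5119 0.6339 0.055 ]
hole_a 0.96 [158. 228.] [0.4793 0.4255 0.    ]
hole_a 0.96 [207. 283.] [0.3246 0.2768 0.    ]
hole_a 0.93 [199. 315.] [0.2328 0.2943 0.    ]
hole_a 0.83 [276. 264.] [0.3797 0.0795 0.    ]
hole_a 0.74 [ 78. 229.] [0.4714 0.663  0.    ]
hole_a 0.73 [311. 268.] [ 0.371  -0.0208  0.    ]
jig_mouth 0.62 [272. 183.] [0.6133 0.0956 0.02  ]
jig_mouth 0.25 [249. 189.] [0.5944 0.1609 0.02  ]
jig_mouth 0.2 [425. 237.] [ 0.4624 -0.3443  0.02  ]
jig_stop 0.68 [234. 192.] [0.5835 0.203  0.02  ]
jig_stop 0.47 [267. 143.] [0.7337 0.1111 0.02  ]
jig_seat 0.95 [248. 190.] [0.5886 0.1626 0.037 ]
pin_a 0.87 [255. 202.] [0.5526 0.1425 0.037 ]
pin_a 0.6 [257. 187.] [0.5976 0.1373 0.037 ]
pin_a 0.59 [238. 175.] [0.6326 0.1919 0.037 ]
```

```bash
cat >> h.py <<'E'
def go(x,y,z,hd,s=None):
    """tool-frame rotvec(deg) and shift from present pose to tool down, tool x at heading hd (deg)"""
    s=s or read_state(); R=Rn.from_quat(s["eef_rot"]); a=np.radians(hd)
    T=Rn.from_matrix(np.array([[np.cos(a),np.sin(a),0],[np.sin(a),-np.cos(a),0],[0,0,-1]]))
    print("turn",(R.inv()*T).as_rotvec(degrees=True).round(1),"shift",R.inv().apply(np.array([x,y,z])-s["ee_pos"]).round(4))
E
python3 - <<'E'
from h import *
p,d=camera("top")
P,R,c=pose("top")
# full point cloud
v,u=np.mgrid[0:420,0:560]
q=cv2.undistortPoints(np.c_[u.ravel(),v.ravel()].astype(float).reshape(-1,1,2),P["K"],np.array([P["k1"],0,0,0.]))[:,0]
X=(np.c_[q,np.ones(len(q))]*d.reshape(-1,1))@R.T+c
X=X.reshape(420,560,3); np.save("X.npy",X)
for n,(c0,c1,r0,r1) in dict(can=(415,450,255,285),bottle=(255,290,115,155),jar=(130,165,185,215),tape=(225,250,240,275),drill=(370,480,110,165)).items():
    S=X[r0:r1,c0:c1].reshape(-1,3); S=S[S[:,2]>.06]; print(n,S.min(0).round(3),S.max(0).round(3))
from scipy.ndimage import label
S=X[100:240,220:340]
# jig: guide tops, rail
for lo,hi in((.033,.041),(.016,.024)):
    m=(abs(S[...,2]-(lo+hi)/2)<(hi-lo)/2); Y=S[m]; print(lo,len(Y),cv2.minAreaRect((Y[:,:2]*1000).astype(np.float32)))
go(.4816,-.3956,.2,109); go(.46,-.34,.2,109)
E
```

```text
can [ 0.34  -0.346  0.06 ] [0.397 0.073 1.209]
bottle [0.37  0.05  0.062] [0.797 0.125 1.209]
jar [0.37  0.073 0.06 ] [0.587 0.467 1.209]
tape [0.36  0.073 0.06 ] [0.427 0.209 1.209]
drill [ 0.37  -0.501  0.06 ] [0.829 0.073 1.209]
0.033 839 ((692.5369262695312, 77.07366943359375), (143.0946044921875, 401.414306640625), 50.46031951904297)
0.016 1150 ((686.2239990234375, 55.445465087890625), (252.63291931152344, 365.908203125), 16.60443878173828)
turn [  0.    0.  -82.7] shift [ 0.256  -0.0568  0.0366]
turn [  0.    0.  -82.7] shift [ 0.2613 -0.1162  0.0366]
```

```bash
python3 - <<'E'
from h import *
X=np.load("X.npy")
for n,(c0,c1,r0,r1) in dict(can=(415,450,255,285),bottle=(255,290,115,155),jar=(130,165,180,215),tape=(225,250,240,275),drill=(370,490,105,165),green=(270,320,240,290)).items():
    S=X[r0:r1,c0:c1].reshape(-1,3); S=S[(S[:,2]>.045)&(S[:,2]<.4)]; print(n,np.percentile(S,2,axis=0).round(3),np.percentile(S,98,axis=0).round(3))
E
```

```text
can [ 0.343 -0.342  0.063] [ 0.395 -0.294  0.163]
bottle [0.705 0.066 0.048] [0.802 0.123 0.172]
jar [0.529 0.408 0.049] [0.586 0.463 0.089]
tape [0.362 0.161 0.053] [0.427 0.206 0.07 ]
drill [ 0.7   -0.494  0.046] [ 0.832 -0.187  0.207]
green [ 0.347 -0.008  0.057] [0.402 0.061 0.066]
```

drive_tool:
  deltas:
    - [0,0,-82.7,0.258,-0.085,0.037,-1]
    - [0,0,-82.7,0.258,-0.085,0.037,-1]
    - [0,0,-82.7,0.258,-0.085,0.037,-1]
    - [0,0,-82.7,0.258,-0.085,0.037,-1]
    - [0,0,-82.7,0.258,-0.085,0.037,-1]
    - [0,0,-82.7,0.258,-0.085,0.037,-1]
    - [0,0,-82.7,0.258,-0.085,0.037,-1]
    - [0,0,-82.7,0.258,-0.085,0.037,-1]
    - [0,0,-82.7,0.258,-0.085,0.037,-1]
    - [0,0,-82.7,0.258,-0.085,0.037,-1]
    - [0,0,-82.7,0.258,-0.085,0.037,-1]
    - [0,0,-82.7,0.258,-0.085,0.037,-1]

```text
time: 2.9
ee_pos: [0.4708, -0.3695, 0.1996]
eef_rot: [0.582, 0.813, -0.0, 0.0]
ft_force: [-0.1, 0.4, 0.5]
width: 0.0869
```

```bash
python3 - <<'E'
from h import *
X=np.load("X.npy")
S=X[105:160,250:295].reshape(-1,3)
for a,b in((.05,.1),(.1,.14),(.14,.18)):
    T=S[(S[:,2]>a)&(S[:,2]<b)]; print(a,len(T),np.percentile(T,[3,50,97],axis=0).round(3).tolist())
s=read_state();p,d=camera("wrist");cv2.imwrite("pics/w1.png",p[:,:,::-1])
for r in outline_of("bar","wrist"): print(round(r["score"],2),px(r),rect("wrist",r["pixels"],.015,s))
for l in("bar_nose","bar_tail"):
  for r in tip_of(l,"wrist")[:2]: print(l,round(r["score"],2),plane("wrist",px(r),0,s))
E
```

```text
0.05 209 [[0.705, 0.038, 0.053], [0.723, 0.075, 0.077], [0.811, 0.121, 0.099]]
0.1 347 [[0.708, 0.043, 0.101], [0.727, 0.085, 0.117], [0.808, 0.12, 0.134]]
0.14 114 [[0.722, 0.083, 0.146], [0.733, 0.095, 0.17], [0.746, 0.108, 0.173]]
0.86 [280.504 152.208] (array([ 0.46543008, -0.34490912]), (30.932479858398438, 180.37513732910156), 19.62972640991211)
bar_nose 0.75 [[ 0.4400553  -0.26163542  0.        ]]
bar_tail 0.73 [[ 0.49794794 -0.42996514  0.        ]]
```

View pics/w1.png

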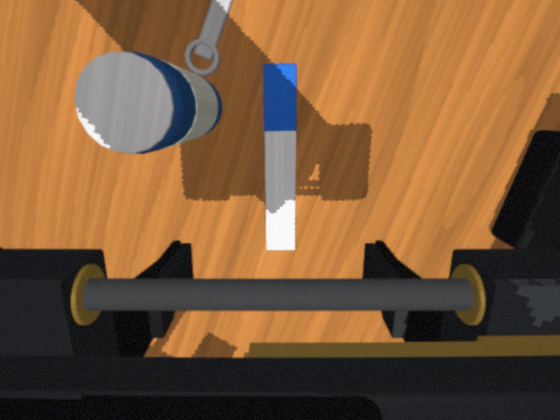

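```bash
python3 - <<'E'
from h import *
go(.4855,-.4014,.017,109.6)
E
```

```text
turn [ 0.   0.  -0.6] shift [-0.035   0.0034  0.1826]
```

drive_tool:
  deltas:
    - [0,0,-0.6,-0.035,0.003,0.03,-1]
    - [0,0,-0.6,-0.035,0.003,0.08,-1]
    - [0,0,-0.6,-0.035,0.003,0.13,-1]
    - [0,0,-0.6,-0.035,0.003,0.165,-1]
    - [0,0,-0.6,-0.035,0.003,0.182,-1]
    - [0,0,-0.6,-0.035,0.003,0.182,-1]
    - [0,0,-0.6,-0.035,0.003,0.182,0.9]
    - [0,0,-0.6,-0.035,0.003,0.182,0.9]
    - [0,0,-0.6,-0.035,0.003,0.182,0.9]
    - [0,0,-0.6,-0.035,0.003,0.182,0.9]
    - [0,0,-0.6,-0.035,0.003,0.182,0.9]
    - [0,0,-0.6,-0.035,0.003,0.182,0.9]
  squeeze: 50

```text
time: 4.3
ee_pos: [0.4852, -0.4016, 0.0177]
eef_rot: [0.576, 0.817, -0.0, 0.0]
ft_force: [-0.5, -0.1, 0.7]
width: 0.0468
```

drive_tool:
  deltas:
    - [0,0,0,0,0,0,0.9]
    - [0,0,0,0,0,0,0.9]
    - [0,0,0,0,0,0,0.9]
    - [0,0,0,0,0,0,0.9]
    - [0,0,0,0,0,-0.04,0.9]
    - [0,0,0,0,0,-0.08,0.9]
    - [0,0,0,0,0,-0.12,0.9]
    - [0,0,0,0,0,-0.16,0.9]
    - [0,0,0,0,0,-0.16,0.9]

```text
time: 5.2
ee_pos: [0.4875, -0.403, 0.1838]
eef_rot: [0.576, 0.817, -0.0, 0.005]
ft_force: [0.8, 0.1, -2.0]
width: 0.0292
```

```bash
python3 - <<'E'
from h import *
print(read_state()["width"],read_state()["ft_force"])
m=np.array([.613,.0956]);e=np.array([np.cos(np.radians(105)),np.sin(np.radians(105))])
g=m-.19*e; print(g); go(g[0],g[1],.2,105)
E
```

```text
0.029249822925015125 [ 0.8184975   0.10027676 -1.9714201 ]
[ 0.66217562 -0.08792591]
turn [0.3 0.4 4.6] shift [ 0.2379  0.2705 -0.0168]
```

drive_tool:
  deltas:
    - [0,0,4.6,0.24,0.27,-0.017,0.9]
    - [0,0,4.6,0.24,0.27,-0.017,0.9]
    - [0,0,4.6,0.24,0.27,-0.017,0.9]
    - [0,0,4.6,0.24,0.27,-0.017,0.9]
    - [0,0,4.6,0.24,0.27,-0.017,0.9]
    - [0,0,4.6,0.24,0.27,-0.017,0.9]
    - [0,0,4.6,0.24,0.27,-0.017,0.9]
    - [0,0,4.6,0.24,0.27,-0.017,0.9]
    - [0,0,4.6,0.24,0.27,-0.017,0.9]
    - [0,0,4.6,0.24,0.27,-0.017,0.9]

```text
time: 6.2
ee_pos: [0.6582, -0.0859, 0.1936]
eef_rot: [0.609, 0.793, -0.001, -0.0]
ft_force: [0.9, -0.6, -1.2]
width: 0.0294
```

```bash
python3 - <<'E'
from h import *
s=read_state();p,d=camera("wrist");cv2.imwrite("pics/w2.png",p[:,:,::-1])
print(s["ee_pos"],s["eef_rot"],s["width"])
for l,z in(("jig_mouth",.02),("jig_stop",.02),("jig_seat",.037),("pin_a",.037),("oil_bottle",0),("bar_nose",.185),("bar_tail",.185)):
  for r in tip_of(l,"wrist")[:3]: print(l,round(r["score"],2),px(r).round(),plane("wrist",px(r),z,s)[0].round(4))
E
```

```text
[ 0.65819785 -0.08587373  0.19360401] [ 6.08684334e-01  7.93412097e-01 -7.38051656e-04 -2.85223701e-04] 0.029449853200101198
oil_bottle 0.96 [413.  13.] [ 0.7346  0.0972 -0.    ]
bar_tail 0.91 [279. 312.] [ 0.6666 -0.111   0.185 ]
```

View pics/w2.png

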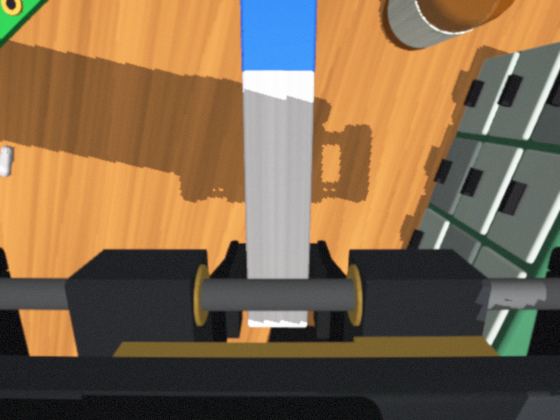

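```bash
python3 - <<'E'
from h import *
X=np.load("X.npy"); ok=X[...,2]<.5
S=X[60:126,278:415].reshape(-1,3);S=S[(S[:,2]>.03)&(S[:,2]<.4)]; print("cab",np.percentile(S,[1,50,99],axis=0).round(3).tolist())
for n in("top","side"):
    p,d=camera(n);P,R,c=pose(n)
    v,u=np.mgrid[0:420,0:560]
    q=cv2.undistortPoints(np.c_[u.ravel(),v.ravel()].astype(float).reshape(-1,1,2),P["K"],np.array([P["k1"],0,0,0.]))[:,0]
    Y=((np.c_[q,np.ones(len(q))]*d.reshape(-1,1))@R.T+c)
    Y=Y[(d.ravel()>0)&(np.hypot(Y[:,0]-.593,Y[:,1]-.155)<.11)]
    B=Y[(Y[:,2]<.006)&(Y[:,2]>-.02)]; print(n,"bench z",np.median(B[:,2]),len(B))
    T=Y[abs(Y[:,2]-.037-np.median(B[:,2]))<.005]; print("blocks",len(T),T[:,:2].mean(0),cv2.minAreaRect((T[:,:2]*1000).astype(np.float32)))
    Bp=Y[(abs(Y[:,2]-.02)<.005)]; print("base",len(Bp),Bp[:,:2].mean(0),cv2.minAreaRect((Bp[:,:2]*1000).astype(np.float32)))
    for l,z in(("jig_mouth",.02),("jig_stop",.02),("jig_seat",.037),("pin_a",.037),("jig",0)):
        for r in tip_of(l,n)[:3]: print(l,round(r["score"],2),px(r).round(),plane(n,px(r),z)[0].round(4))
    im=cv2.resize(p[140:240,200:340] if n=="top" else p[170:270,200:340],None,fx=5,fy=5,interpolation=cv2.INTER_CUBIC); cv2.imwrite(f"pics/jig_{n}.png",im[:,:,::-1])
E
```

```text
cab [[0.737, -0.277, 0.035], [0.839, -0.106, 0.159], [0.924, 0.076, 0.204]]
top bench z 0.0004232142756146473 2196
blocks 818 [0.58743386 0.16975047] ((593.99755859375, 152.4030303955078), (110.47154235839844, 135.19834899902344), 17.220962524414062)
base 801 [0.59240445 0.14128014] ((600.010009765625, 132.00538635253906), (130.66383361816406, 170.14212036132812), 16.558300018310547)
jig_mouth 0.67 [270. 183.] [0.6138 0.1014 0.02  ]
jig_stop 0.58 [238. 190.] [0.5924 0.1937 0.02  ]
jig_seat 0.78 [245. 190.] [0.5889 0.1724 0.037 ]
pin_a 0.86 [257. 203.] [0.5509 0.1363 0.037 ]
pin_a 0.76 [237. 178.] [0.6232 0.1937 0.037 ]
jig 0.79 [254. 190.] [0.5962 0.1477 0.    ]
side bench z -0.00204357056846427 1195
blocks 517 [0.58482916 0.17038949] ((593.30029296875, 155.6439208984375), (114.32960510253906, 136.0916748046875), 22.078550338745117)
base 437 [0.58256229 0.15249822] ((597.8154907226562, 133.64810180664062), (130.1842041015625, 173.21017456054688), 16.28693199157715)
jig_mouth 0.94 [258. 213.] [0.6085 0.1037 0.02  ]
jig_stop 0.81 [249. 235.] [0.5706 0.2012 0.02  ]
jig_stop 0.32 [179. 305.] [0.5643 0.522  0.02  ]
jig_seat 0.7 [249. 224.] [0.5919 0.1762 0.037 ]
jig_seat 0.67 [261. 169.] [ 0.7302 -0.0713  0.037 ]
pin_a 0.94 [238. 224.] [0.6188 0.1986 0.037 ]
pin_a 0.9 [269. 222.] [0.5441 0.1323 0.037 ]
pin_a 0.48 [283. 138.] [ 0.7826 -0.2822  0.037 ]
jig 0.7 [249. 227.] [0.6058 0.1617 0.    ]
```

View pics/jig_top.png

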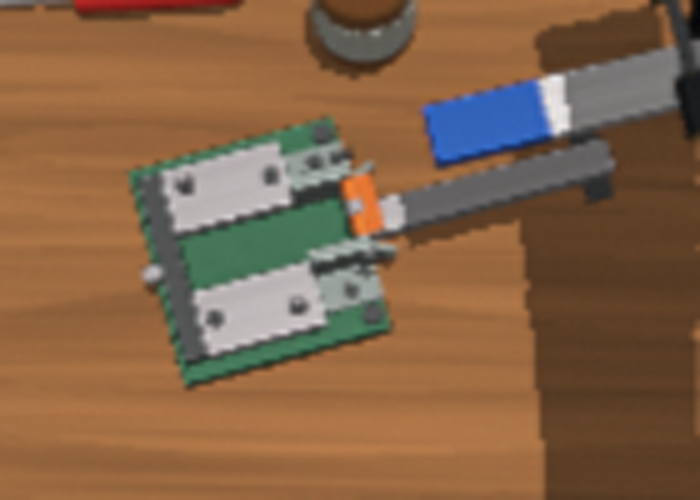

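```bash
python3 - <<'E'
from h import *
c=np.array([(131,172),(335,117),(390,327),(187,385)])/5+[200-.4,140-.4]
W=plane("top",c,.02)[:,:2]; print(W.round(4)); 
M=np.array([(65,65.5),(65,-58.5),(-65,-58.5),(-65,65.5)])/1000.
def fit(M,W):
    a=(M-M.mean(0))@[1,1j];b=(W-W.mean(0))@[1,1j];k=np.vdot(a,b);th=np.angle(k);R=np.array([[np.cos(th),-np.sin(th)],[np.sin(th),np.cos(th)]])
    t=W.mean(0)-R@M.mean(0);return np.degrees(th),t,R,(W-(M@R.T+t))
th,t,R,res=fit(M,W);print(th,t,res.round(4))
for nm,pt in dict(mouth=(0,-.0585),stop=(0,.0465),seat=(0,.0115),a=(-.042,-.0105),b=(.042,.0335),rail0=(0,-.208)).items(): print(nm,(R@pt+t).round(4))
# rail centre line pixels
r=np.array([(600,157),(402,212)])/5+[199.6,139.6];print("rail px ends",plane("top",r,.02).round(4))
E
```

```text
[[0.6376 0.2298]
 [0.6722 0.1119]
 [0.5489 0.0778]
 [0.5135 0.1935]]
16.257232272090683 [0.59404079 0.1498835 ] [[-0.0005 -0.0012]
 [-0.0006 -0.    ]
 [ 0.0009  0.0023]
 [ 0.0002 -0.0011]]
mouth [0.6104 0.0937]
stop [0.581  0.1945]
seat [0.5908 0.1609]
a [0.5567 0.128 ]
b [0.625  0.1938]
rail0 [ 0.6523 -0.0498]
rail px ends [[ 0.6508 -0.0426  0.02  ]
 [ 0.6164  0.072   0.02  ]]
```

```bash
python3 - <<'E'
from h import *
X=np.load("X.npy")
S=X[60:135,275:420].reshape(-1,3)
for y in np.arange(-.28,.1,.04):
  for z0,z1 in((.02,.18),(.185,.25)):
    T=S[(abs(S[:,1]-y)<.02)&(S[:,2]>z0)&(S[:,2]<z1)]
    if len(T): print(round(y,2),z0,len(T),np.percentile(T[:,0],[2,10,50]).round(3))
print(plane("top",[(290,123),(345,123),(400,123)],0))
E
```

```text
-0.28 0.02 395 [0.805 0.805 0.843]
-0.28 0.185 121 [0.709 0.711 0.729]
-0.24 0.02 903 [0.797 0.804 0.841]
-0.24 0.185 282 [0.708 0.711 0.728]
-0.2 0.02 932 [0.73  0.805 0.838]
-0.2 0.185 123 [0.708 0.711 0.728]
-0.16 0.02 915 [0.799 0.805 0.839]
-0.12 0.02 899 [0.802 0.807 0.839]
-0.08 0.02 901 [0.802 0.807 0.839]
-0.04 0.02 892 [0.8   0.806 0.839]
0.0 0.02 887 [0.805 0.807 0.839]
0.04 0.02 908 [0.799 0.806 0.836]
0.08 0.02 529 [0.727 0.739 0.826]
[[ 0.80186482  0.04467827  0.        ]
 [ 0.80483147 -0.12090039  0.        ]
 [ 0.80826669 -0.28747634  0.        ]]
```

```bash
python3 - <<'E'
from h import *
go(.6594,-.0743,.040,106.26)
E
```

```text
turn [-0.   0.  -1.2] shift [0.0099 0.0034 0.1546]
```

drive_tool:
  deltas:
    - [0,0,-1.2,0.01,0.0035,0.03,0.9]
    - [0,0,-1.2,0.01,0.0035,0.07,0.9]
    - [0,0,-1.2,0.01,0.0035,0.11,0.9]
    - [0,0,-1.2,0.01,0.0035,0.13,0.9]
    - [0,0,-1.2,0.01,0.0035,0.145,0.9]
    - [0,0,-1.2,0.01,0.0035,0.153,0.9]
    - [0,0,-1.2,0.01,0.0035,0.155,0.9]
    - [0,0,-1.2,0.01,0.0035,0.155,0.9]

```text
time: 8.0
ee_pos: [0.6602, -0.0742, 0.0405]
eef_rot: [0.6, 0.8, 0.0, 0.001]
ft_force: [0.7, 0.6, -1.7]
width: 0.0295
```

```bash
python3 - <<'E'
from h import *
s=read_state();print(s["ft_force"],s["torque"]);go(.6594,-.0743,.038,106.26)
for n,b in(("top",(140,240,200,340)),("side",(150,250,190,330))):
    p,d=camera(n); cv2.imwrite(f"pics/{n}3.png",cv2.resize(p[b[0]:b[1],b[2]:b[3]],None,fx=4,fy=4,interpolation=cv2.INTER_CUBIC)[:,:,::-1])
a,b=cv2.imread("pics/top3.png"),cv2.imread("pics/side3.png");cv2.imwrite("pics/c3.png",np.vstack([cv2.resize(a,(420,300)),cv2.resize(b,(420,300))]))
E
```

```text
[ 0.7070824   0.62386366 -1.65424855] [-0.13934024 -0.11857488 -0.01473732]
turn [ 0.1  0.  -0. ] shift [ 0.0001 -0.0008  0.0025]
```

View pics/c3.png

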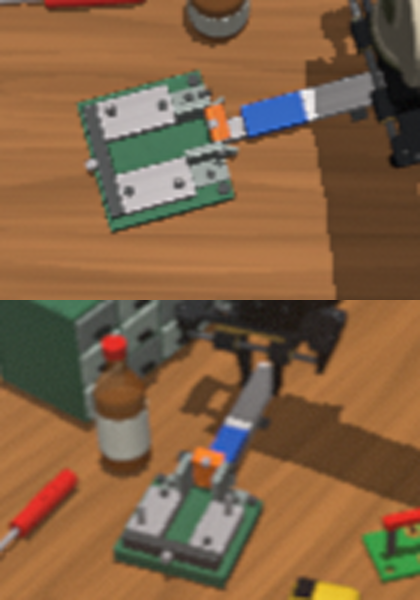

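The bar lies along the rail with its blue nose just before the flap (top crop: nose at 243,125, flap at 217,122). A colour check gives the lateral offset.

```bash
cat >> h.py <<'E'
JO=np.array([.5940,.1499]);JT=np.radians(16.26);JR=np.array([[np.cos(JT),-np.sin(JT)],[np.sin(JT),np.cos(JT)]])
def tojig(W): return (np.asarray(W)[...,:2]-JO)@JR
def bluebar(z=.035):
    p,d=camera("top");h=cv2.cvtColor(p,cv2.COLOR_RGB2HSV)
    m=((h[...,0]>105)&(h[...,0]<125)&(h[...,1]>150)&(h[...,2]>60)).astype(np.uint8);m[:, :215]=0;m[:150]=0;m[215:]=0;m[:,345:]=0
    v,u=np.nonzero(m);J=tojig(plane("top",np.c_[u,v],z))*1000
    print("blue n",len(J),"x",np.percentile(J[:,0],[2,50,98]).round(1),"y",np.percentile(J[:,1],[1,50,99]).round(1),"slope",np.polyfit(J[:,1],J[:,0],1).round(3))
E
python3 - <<'E'
from h import *
bluebar()
E
```

```text
blue n 204 x [-13.9   0.5  15. ] y [-140.9 -113.5  -86. ] slope [-0.016 -1.312]
```

drive_tool:
  deltas:
    - [0,0,0,0,-0.0006,0.0015,0.9]
    - [0,0,0,0,-0.0006,0.0027,0.9]
    - [0,0,0,0.008,-0.0006,0.0027,0.9]
    - [0,0,0,0.018,-0.0006,0.0027,0.9]
    - [0,0,0,0.024,-0.0006,0.0027,0.9]
    - [0,0,0,0.03,-0.0006,0.0027,0.9]
    - [0,0,0,0.036,-0.0006,0.0027,0.9]
    - [0,0,0,0.036,-0.0006,0.0027,0.9]

```text
time: 8.95
ee_pos: [0.6491, -0.0389, 0.0376]
eef_rot: [0.6, 0.8, 0.0, 0.001]
ft_force: [0.2, -1.3, 6.2]
width: 0.0294
```

drive_tool:
  deltas:
    - [0,0,0,0.006,0,-0.0005,0.9]
    - [0,0,0,0.014,0,-0.0005,0.9]
    - [0,0,0,0.022,0,-0.0005,0.9]
    - [0,0,0,0.03,0,-0.0005,0.9]
    - [0,0,0,0.036,0,-0.0005,0.9]
    - [0,0,0,0.038,0,-0.0005,0.9]
    - [0,0,0,0.038,0,-0.0005,0.9]

```text
time: 9.65
ee_pos: [0.6381, -0.0026, 0.0375]
eef_rot: [0.6, 0.8, 0.0, -0.0]
ft_force: [0.0, -1.9, 5.5]
width: 0.0294
```

```bash
python3 - <<'E'
from h import *
s=read_state();print(tojig(s["ee_pos"]),s["ft_force"],s["width"]);bluebar()
E
```

```text
[-0.00033478 -0.15874047] [ 0.0169654  -1.88511231  5.49940147] 0.02942928420348968
blue n 42 x [-12.8   0.4  14.2] y [-21.5 -15.7  -9.6] slope [-0.186 -2.34 ]
```

drive_tool:
  deltas:
    - [0,0,0,0,0,-0.0005,-1]
    - [0,0,0,0,0,-0.0005,-1]
    - [0,0,0,0,0,-0.0005,-1]
    - [0,0,0,0,0,-0.0005,-1]
    - [0,0,0,0,0,-0.03,-1]
    - [0,0,0,0,0,-0.08,-1]
    - [0,0,0,-0.01,0,-0.11,-1]
    - [0,0,-8,-0.05,0,-0.12,0.9]
    - [0,0,-16,-0.06,0,-0.12,1]
    - [0,0,-24,-0.06,0,-0.12,1]
    - [0,0,-32,-0.06,0,-0.12,1]
    - [0,0,-40,-0.06,0,-0.12,1]
  squeeze: 30

```text
time: 10.9
ee_pos: [0.6549, -0.0609, 0.1571]
eef_rot: [0.288, 0.958, 0.0, -0.0]
ft_force: [-0.4, 0.2, -0.6]
width: 0.0533
```

```bash
python3 - <<'E'
from h import *
s=read_state();print(tojig(s["ee_pos"]),s["width"],s["joint_positions"].round(2));bluebar()
W=JO+JR@[0,-.219];go(W[0],W[1],.15,196.26)
E
```

```text
[-0.00058849 -0.21945267] 0.053316783472795996 [ 0.47  0.53 -0.62  1.44  0.31  1.27  0.81]
blue n 42 x [-12.8   0.4  14.2] y [-21.5 -15.7  -9.6] slope [-0.186 -2.34 ]
turn [ -0.   -0.  -49.2] shift [-0.      0.0008  0.0071]
```

drive_tool:
  deltas:
    - [0,0,-8.5,0,0,0,1]
    - [0,0,-17,0,0,0,1]
    - [0,0,-25,0,0,0.0,1]
    - [0,0,-33,0,0,0.0,1]
    - [0,0,-41,0,0,0.0,1]
    - [0,0,-49.2,0,0,0.02,1]
    - [0,0,-49.2,0,0,0.06,1]
    - [0,0,-49.2,0,0,0.09,1]
    - [0,0,-49.2,0,0,0.11,1]
    - [0,0,-49.2,0,0,0.118,1]
    - [0,0,-49.2,0,0,0.118,1]

```text
time: 12.05
ee_pos: [0.6545, -0.0608, 0.0385]
eef_rot: [-0.134, 0.991, 0.0, -0.001]
ft_force: [0.1, 0.4, 0.2]
width: 0.0003
```

```bash
python3 - <<'E'
from h import *
s=read_state();print(tojig(s["ee_pos"]),s["width"],s["ft_force"]);bluebar()
W=JO+JR@[0,-.1335];go(W[0],W[1],.038,196.26)
E
```

```text
[-0.00095299 -0.2191734 ] 0.0002990659575090836 [0.10319222 0.42565956 0.16782099]
blue n 42 x [-12.8   0.4  14.2] y [-21.5 -15.7  -9.6] slope [-0.186 -2.34 ]
turn [ 0.   0.  -0.9] shift [0.0011 0.0858 0.0018]
```

drive_tool:
  deltas:
    - [0,0,-0.9,0,0.01,0,1]
    - [0,0,-0.9,0,0.02,0,1]
    - [0,0,-0.9,0,0.028,0,1]
    - [0,0,-0.9,0,0.036,0,1]
    - [0,0,-0.9,0,0.044,0,1]
    - [0,0,-0.9,0.001,0.052,0,1]
    - [0,0,-0.9,0.001,0.056,0,1]

```text
time: 12.8
ee_pos: [0.6388, -0.0062, 0.0395]
eef_rot: [-0.142, 0.99, -0.0, 0.0]
ft_force: [1.9, -3.9, 2.2]
width: 0.0004
```

```bash
python3 - <<'E'
from h import *
s=read_state();print(tojig(s["ee_pos"]),s["ft_force"]);bluebar()
E
```

```text
[-0.00068851 -0.16245306] [ 1.85490076 -3.94698534  2.17011789]
blue n 171 x [-13.9   0.   13.7] y [-21.    2.9  26.6] slope [-0.002  0.016]
```

drive_tool:
  deltas:
    - [0,0,0,0,0.006,0,1]
    - [0,0,0,0,0.011,0,1]
    - [0,0,0,0,0.015,0,1]
    - [0,0,0,0,0.0165,0,1]
    - [0,0,0,0,0.0165,0,1]

```text
time: 13.35
ee_pos: [0.6342, 0.0092, 0.0392]
eef_rot: [-0.142, 0.99, 0.0, -0.0]
ft_force: [0.3, -1.3, 1.4]
width: 0.0006
```

```bash
python3 - <<'E'
from h import *
s=read_state();print(tojig(s["ee_pos"]),s["ft_force"]);bluebar()
E
```

```text
[-0.00076007 -0.14628947] [ 0.32780126 -1.26164815  1.44098914]
blue n 195 x [-14.   -0.4  13.7] y [-12.3  15.2  42.2] slope [-0.001 -0.264]
```

drive_tool:
  deltas:
    - [0,0,0,0,0.001,0,1]
    - [0,0,0,0,0.002,0,1]
    - [0,0,0,0,0.003,0,1]
    - [0,0,0,0,0.003,0,1]

```text
time: 13.8
ee_pos: [0.6335, 0.0117, 0.0392]
eef_rot: [-0.142, 0.99, 0.0, -0.0]
ft_force: [0.9, -3.0, -0.2]
width: 0.0006
```

drive_tool:
  deltas:
    - [0,0,0,0,0.001,0,1]
    - [0,0,0,0,0.002,0,1]
    - [0,0,0,0,0.002,0,1]

```text
time: 14.1
ee_pos: [0.633, 0.0133, 0.0392]
eef_rot: [-0.142, 0.99, -0.0, -0.0]
ft_force: [1.3, -3.3, -0.7]
width: 0.0002
```

```bash
python3 - <<'E'
from h import *
s=read_state();print(tojig(s["ee_pos"]),s["ft_force"]);bluebar()
E
```

```text
[-0.0008071  -0.14205601] [ 1.31102529 -3.32798473 -0.71946836]
blue n 198 x [-14.1  -0.2  14. ] y [-7.8 19.5 46.6] slope [-0.001 -0.102]
```

drive_tool:
  deltas:
    - [0,0,0,0,0.001,0,1]
    - [0,0,0,0,0.002,0,1]
    - [0,0,0,0,0.002,0,1]

```text
time: 14.45
ee_pos: [0.633, 0.0135, 0.0393]
eef_rot: [-0.141, 0.99, -0.001, 0.0]
ft_force: [2.9, -7.6, -1.3]
width: 0.0006
```

drive_tool:
  deltas:
    - [0,0,0,0,0.001,0,1]
    - [0,0,0,0,0.0015,0,1]
    - [0,0,0,0,0.0015,0,1]

```text
time: 14.75
ee_pos: [0.6329, 0.0135, 0.0394]
eef_rot: [-0.141, 0.99, -0.002, 0.0]
ft_force: [4.3, -10.8, -1.3]
width: 0.0005
```

drive_tool:
  deltas:
    - [0,0,0,0,-0.008,0,1]
    - [0,0,0,0,-0.03,-0.02,0]
    - [0,0,0,0,-0.03,-0.07,-1]
    - [0,0,0,0,-0.03,-0.12,-1]
    - [0,0,0,0,-0.03,-0.16,-1]
    - [0,0,0,0,-0.03,-0.17,-1]

```text
time: 15.35
ee_pos: [0.6422, -0.0101, 0.2148]
eef_rot: [-0.143, 0.99, 0.0, 0.003]
ft_force: [0.6, 0.9, -1.0]
width: 0.0327
```

```bash
python3 - <<'E'
from h import *
bluebar();go(.464,.3805,.2,216.7)
p,d=camera("side");print([(round(r["score"],2),px(r).round()) for r in outline_of("flap","side")])
E
```

```text
blue n 198 x [-14.1  -0.2  14. ] y [-7.8 19.5 46.6] slope [-0.001 -0.102]
turn [ -0.1   0.3 -20.3] shift [0.0603 0.4253 0.0133]
[(0.31, array([254., 222.]))]
```

drive_tool:
  deltas:
    - [0,0,0,0,0.05,0,-1]
    - [0,0,0,0,0.1,0,-1]
    - [0,0,0,0,0.15,0,-1]
    - [0,0,0,0.003,0.178,0,-1]
    - [0,0,0,0.003,0.178,0,-1]
    - [0,0,0,0.003,0.178,0,-1]

```text
time: 16.1
ee_pos: [0.5867, 0.1581, 0.2075]
eef_rot: [-0.143, 0.99, -0.0, -0.001]
ft_force: [-0.2, -0.6, -0.8]
width: 0.0858
```

```bash
python3 - <<'E'
from h import *
s=read_state();p,d=camera("wrist");cv2.imwrite("pics/w4.png",p[:,:,::-1])
print(s["ee_pos"],tojig(s["ee_pos"]))
for l,z in(("pin_a",.037),("jig_seat",.037),("jig_stop",.02)):
  for r in tip_of(l,"wrist")[:4]: W=plane("wrist",px(r),z,s)[0];print(l,round(r["score"],2),px(r).round(1),W.round(4),tojig(W).round(4))
print(proj("wrist",[list(JO+JR@[-.042,-.0105])+[z] for z in(.037,.063)]+[list(JO+JR@[.042,.0335])+[z] for z in(.037,.063)],s))
E
```

```text
[0.58670501 0.15806914 0.20745594] [-0.00471586  0.00988496]
pin_a 0.93 [301.9 237.3] [0.625  0.1944 0.037 ] [0.0422 0.0341]
pin_a 0.69 [257.1 151.6] [0.557  0.1301 0.037 ] [-0.041  -0.0087]
jig_seat 0.56 [278.2 195.6] [0.5913 0.1603 0.037 ] [0.0003 0.0108]
jig_seat 0.3 [496.   95.1] [0.449  0.3192 0.037 ] [-0.0918  0.2032]
jig_stop 0.91 [316.  191.3] [0.5804 0.1963 0.02  ] [-0.      0.0483]
[[255.07686663 150.56344632]
 [253.12865037 154.00929513]
 [301.30753078 237.09691995]
 [303.18186478 247.1954504 ]]
```

View pics/w4.png

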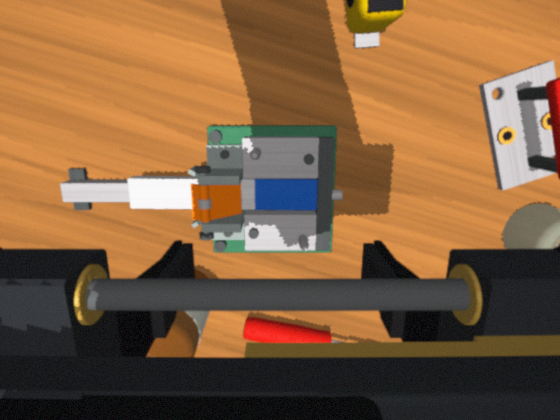

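```bash
python3 - <<'E'
from h import *
go(.464,.3805,.2,216.7)
p=cv2.imread("pics/w4.png")
g=cv2.cvtColor(p,cv2.COLOR_BGR2GRAY)
print(g[144:164,246:264]);print(g[228:256,294:314])
E
```

```text
turn [  0.   -0.1 -20.5] shift [0.0564 0.2499 0.0085]
[[236 235 236 236 233 220 167 133 130 131 131 131 132 132 132 129 131 130]
 [237 235 236 236 228 187 146 133 132 129 130 130 131 133 131 132 132 130]
 [232 234 233 233 227 193 161 144 128 127 130 130 129 130 128 132 129 131]
 [213 224 232 235 233 225 210 160 121 113 111 113 122 127 125 127 131 131]
 [158 183 224 236 236 232 218 156 109  96  95  97 100 113 127 128 132 133]
 [134 163 219 233 231 225 186 129 100  93  92  90  91  98 111 125 131 131]
 [141 173 221 231 223 194 142 105  98  97  90  90  87  89 101 123 129 127]
 [149 195 221 217 179 140 107 100  98  97  95  91  91  85  96 117 125 130]
 [134 165 194 173 130 104  98 101 105  99  94  95  91  88  93 114 124 125]
 [123 132 147 133 107  98 105 112 115 109 101  92  90  86  93 118 125 130]
 [129 129 128 123 106  97 114 123 126 124 114  97  89  88  98 120 127 129]
 [132 130 129 123 108 102 116 129 125 128 119  97  86  89 107 127 130 129]
 [130 132 129 127 114  95 116 126 125 124 118  97  83  94 114 127 132 130]
 [129 130 129 129 119 101 106 115 122 120 107  88  88 107 121 130 130 1
[... 2135 characters left out ...]
 219 220
  219 219]
 [220 219 220 218 219 211 181 139 124 125 145 177 161 159 199 216 217 219
  218 219]
 [207 208 208 204 205 207 193 171 146 131 150 195 195 185 194 201 203 202
  206 203]
 [172 172 171 172 168 171 172 160 149 137 148 184 183 166 162 154 162 166
  165 165]
 [138 138 138 136 139 136 134 136 133 129 137 148 142 137 132 128 132 134
  131 134]
 [128 131 127 129 126 126 126 126 126 130 131 133 124 127 125 131 128 129
  128 129]
 [139 142 137 136 137 135 137 135 135 140 136 136 138 139 139 140 138 142
  142 140]
 [144 143 144 142 141 141 141 141 142 139 139 140 141 142 137 144 143 141
  144 143]
 [142 143 142 143 144 141 144 142 141 144 138 142 142 140 140 138 139 143
  141 144]]
```

drive_tool:
  deltas:
    - [0,0,-8,0,0.0,-0.02,-1]
    - [0,0,-16,0.03,0.05,-0.02,-1]
    - [0,0,-20.4,0.05,0.1,0,-1]
    - [0,0,-20.4,0.057,0.15,0,-1]
    - [0,0,-20.4,0.057,0.2,0,-1]
    - [0,0,-20.4,0.057,0.247,0.007,-1]
    - [0,0,-20.4,0.057,0.247,0.007,-1]
    - [0,0,-20.4,0.057,0.247,0.007,-1]

```text
time: 17.1
ee_pos: [0.4622, 0.3806, 0.2018]
eef_rot: [-0.317, 0.949, 0.0, -0.0]
ft_force: [0.3, -0.6, 0.2]
width: 0.0871
```

```bash
sed -i 's/JO=np.array(\[.5940,.1499\])/JO=np.array([.5944,.1511])/' h.py; python3 - <<'E'
from h import *
s=read_state();p,d=camera("wrist");cv2.imwrite("pics/w5.png",p[:,:,::-1])
for r in outline_of("template","wrist"): print(round(r["score"],2),px(r).round(),rect("wrist",r["pixels"],.008,s))
for r in outline_of("template_handle","wrist"): print("h",round(r["score"],2),px(r).round())
for l,z in(("hole_a",0.),("template_handle",.055),("template",0)):
  for r in tip_of(l,"wrist")[:4]: print(l,round(r["score"],2),px(r).round(1),plane("wrist",px(r),z,s)[0].round(4))
h=cv2.cvtColor(p,cv2.COLOR_RGB2HSV);m=((h[...,1]>150)&((h[...,0]<6)|(h[...,0]>174))&(h[...,2]>60));print(m.sum(),rect("wrist",m,.062,s))
E
```

```text
0.9 [289.   6.] (array([0.32295053, 0.29675208]), (10.466229438781738, 53.09620666503906), 36.982261657714844)
0.83 [277. 183.] (array([0.4659816 , 0.38161548]), (120.55774688720703, 68.0721435546875), 35.742584228515625)
0.82 [384. 336.] (array([0.52359003, 0.58776788]), (21.336326599121094, 30.831188201904297), 36.490535736083984)
0.37 [ 45. 152.] (array([0.58773761, 0.17983344]), (145.60629272460938, 90.51518249511719), 22.311201095581055)
h 0.92 [286.   7.]
h 0.9 [272. 183.]
h 0.71 [384. 338.]
hole_a 0.94 [255.  139.5] [0.44   0.3362 0.    ]
hole_a 0.63 [295.6 218.1] [0.4807 0.4187 0.    ]
template_handle 0.89 [275.  199.4] [0.4659 0.3808 0.055 ]
template_handle 0.37 [309.7 325. ] [0.5472 0.484  0.055 ]
template 0.84 [276.1 184.3] [0.4639 0.3802 0.    ]
1480 (array([0.46119043, 0.37817831]), (87.22128295898438, 12.765467643737793), 35.704715728759766)
```

View pics/w5.png

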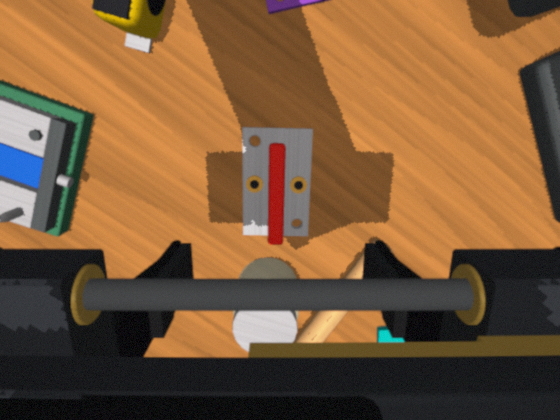

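The grey plate with the red handle is centred at (277,183), with holes at (255,140) and (297,222). No look-alike is under the gripper.

```bash
python3 - <<'E'
from h import *
go(.461,.378,.050,215.9)
E
```

```text
turn [-0.   0.   0.7] shift [0.0025 0.0029 0.1523]
```

drive_tool:
  deltas:
    - [0,0,0.7,0.0025,0.003,0.03,-1]
    - [0,0,0.7,0.0025,0.003,0.07,-1]
    - [0,0,0.7,0.0025,0.003,0.11,-1]
    - [0,0,0.7,0.0025,0.003,0.14,-1]
    - [0,0,0.7,0.0025,0.003,0.152,-1]
    - [0,0,0.7,0.0025,0.003,0.152,0.5]
    - [0,0,0.7,0.0025,0.003,0.152,1]
    - [0,0,0.7,0.0025,0.003,0.152,1]
    - [0,0,0.7,0.0025,0.003,0.152,1]
    - [0,0,0.7,0.0025,0.003,0.152,1]
    - [0,0,0.7,0.0025,0.003,0.152,1]
    - [0,0,0.7,0.0025,0.003,0.152,1]
  squeeze: 55

```text
time: 18.6
ee_pos: [0.4596, 0.3799, 0.0505]
eef_rot: [-0.309, 0.951, -0.0, 0.0]
ft_force: [0.2, -0.4, 0.2]
width: 0.0387
```

drive_tool:
  deltas:
    - [0,0,0,0,0,0,1]
    - [0,0,0,0,0,0,1]
    - [0,0,0,0,0,0,1]
    - [0,0,0,0,0,0,1]
    - [0,0,0,0,0,0,1]

```text
time: 19.1
ee_pos: [0.4598, 0.3796, 0.0503]
eef_rot: [-0.309, 0.951, -0.0, 0.0]
ft_force: [0.3, -2.0, 0.8]
width: 0.0136
```

drive_tool:
  deltas:
    - [0,0,0,0,0,-0.03,1]
    - [0,0,0,0,0,-0.07,1]
    - [0,0,0,0,0,-0.11,1]
    - [0,0,0,0,0,-0.12,1]

```text
time: 19.5
ee_pos: [0.4601, 0.3815, 0.1743]
eef_rot: [-0.31, 0.951, 0.001, 0.002]
ft_force: [0.1, 0.9, -3.7]
width: 0.0133
```

```bash
python3 - <<'E'
from h import *
W=JO+JR@[0,.0115];print(W);go(W[0],W[1],.17,196.26);print(read_state()["ft_force"],read_state()["width"])
E
```

```text
[0.59118004 0.16214001]
turn [ 0.1  0.3 19.8] shift [ 0.0233 -0.2545  0.004 ]
[ 0.10965236  0.90554394 -3.73240373] 0.013279927206688072
```

drive_tool:
  deltas:
    - [0,0,5,0.005,-0.05,0,1]
    - [0,0,10,0.01,-0.1,0,1]
    - [0,0,15,0.015,-0.15,0,1]
    - [0,0,19.8,0.02,-0.2,0,1]
    - [0,0,19.8,0.0233,-0.235,0,1]
    - [0,0,19.8,0.0233,-0.2545,0,1]
    - [0,0,19.8,0.0233,-0.2545,0,1]
    - [0,0,19.8,0.0233,-0.2545,0,1]

```text
time: 20.3
ee_pos: [0.5897, 0.1612, 0.1694]
eef_rot: [-0.142, 0.99, 0.0, -0.001]
ft_force: [-0.7, 0.4, -3.7]
width: 0.0134
```

```bash
python3 - <<'E'
from h import *
W=JO+JR@[0,.0115];go(W[0],W[1],.125,196.26)
s=read_state();p,d=camera("wrist");cv2.imwrite("pics/w6.png",p[:,:,::-1]);print(s["ee_pos"])
u=s["ee_pos"][2]-.0503
for r in tip_of("hole_a","wrist")[:4]: X=plane("wrist",px(r),u,s)[0];print(round(r["score"],2),px(r).round(1),((X[:2]-s["ee_pos"][:2])@JR).round(4))
h=cv2.cvtColor(p,cv2.COLOR_RGB2HSV);m=((h[...,1]>150)&((h[...,0]<6)|(h[...,0]>174))&(h[...,2]>60));m[300:]=0;a=rect("wrist",m,u+.062,s);print(a,((a[0]-s["ee_pos"][:2])@JR).round(4))
p,d=camera("side");cv2.imwrite("pics/side6.png",p[:,:,::-1])
E
```

```text
turn [ 0.1 -0.1  0. ] shift [-0.0018  0.0005  0.0444]
[0.58969787 0.1611542  0.16941855]
(array([0.56657935, 0.15475299]), (42.87232208251953, 14.130805969238281), 16.245922088623047) [-0.024   0.0003]
```

View pics/w6.png

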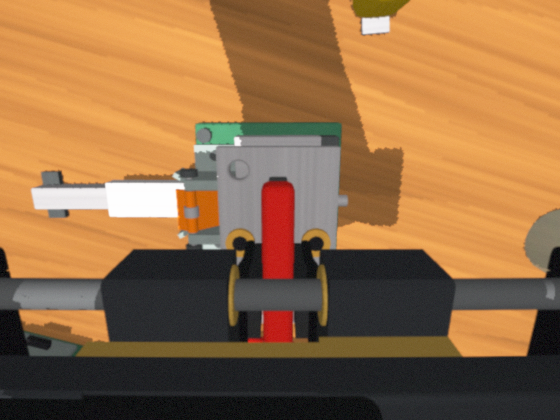

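```bash
python3 - <<'E'
from h import *
s=read_state();e=s["ee_pos"];u=e[2]-.0503
H=e[:2]+JR@[-.042,-.022]
print("hole top/bottom",proj("wrist",[[*H,u+.008],[*H,u]],s),"pin",proj("wrist",[[*(JO+JR@[-.042,-.0105]),z] for z in(.037,.063)],s))
p=cv2.imread("pics/w6.png");g=cv2.cvtColor(p,cv2.COLOR_BGR2GRAY);print(g[155:184:1,224:254])
E
```

```text
hole top/bottom [[237.35402744 167.67753598]
 [238.90531212 165.43457015]] pin [[249.29404125 151.48624795]
 [246.51617008 155.60484021]]
[[148 149 146 148 147 147 149 149 147 151 150 152 151 147 148 144 145 144
  149 149 148 144 144 144 144 142 144 147 147 151]
 [148 147 149 145 148 149 150 152 148 148 150 149 150 148 147 146 145 148
  146 147 147 143 144 145 144 145 146 143 148 149]
 [148 146 147 148 146 148 147 147 149 148 151 149 148 146 147 144 147 147
  147 148 146 146 145 148 147 146 144 146 145 150]
 [150 147 148 147 146 149 146 148 149 150 151 146 146 145 142 143 145 145
  146 145 146 144 143 145 145 146 145 146 149 147]
 [150 149 145 147 147 146 150 148 146 143 144 137 136 132 131 131 134 139
  141 145 147 145 144 144 149 148 145 147 148 147]
 [153 150 147 147 145 149 145 142 137 136 129 130 127 128 130 127 129 126
  128 137 142 144 144 147 145 143 145 146 145 148]
 [151 149 146 146 149 147 146 135 128 126 128 131 141 142 141 139 140 137
  133 131 131 139 140 144 149 144 144 147 146 150]
 [149 147 149 145 147 144 134 124 127 126 131 138 147 149 148 149 146 145
  142 140 131
[... 1963 characters left out ...]
109 112 112 113 115 113
  112 116 121 127 135 138 142 143 147 145 146 149]
 [147 150 147 146 146 143 146 142 136 132 128 120 115 109 112 110 112 114
  118 123 132 139 141 146 144 148 146 146 144 147]
 [148 148 146 144 146 147 148 146 144 143 140 138 136 130 128 126 127 131
  133 136 138 137 144 145 145 148 143 147 145 150]
 [152 150 148 148 145 147 151 147 145 146 143 143 144 139 141 136 137 136
  139 143 143 143 144 144 146 145 145 147 147 149]
 [149 149 149 145 144 146 148 148 148 148 148 148 151 146 145 145 142 144
  142 144 145 144 146 145 143 144 144 144 147 147]
 [150 149 147 147 151 147 148 144 150 147 150 148 149 149 147 146 145 145
  146 147 145 145 144 143 145 145 144 145 146 149]]
```

drive_tool:
  deltas:
    - [0,0,0,-0.0013,0,0.02,1]
    - [0,0,0,-0.0013,0,0.04,1]
    - [0,0,0,-0.0013,0,0.05,1]
    - [0,0,0,-0.0013,0,0.05,1]
    - [0,0,0,-0.0013,0,0.05,1]

```text
time: 20.95
ee_pos: [0.5918, 0.1614, 0.121]
eef_rot: [-0.142, 0.99, 0.0, 0.0]
ft_force: [-0.3, 0.1, -3.4]
width: 0.0133
```

```bash
python3 - <<'E'
from h import *
go(.5910,.1615,.1035,196.26)
s=read_state();p,d=camera("wrist");cv2.imwrite("pics/w7.png",p[:,:,::-1]);u=s["ee_pos"][2]-.0503
H=s["ee_pos"][:2]+JR@[-.042,-.022]
print("hole top/bottom",proj("wrist",[[*H,u+.008],[*H,u]],s),"pin",proj("wrist",[[*(JO+JR@[-.042,-.0105]),z] for z in(.037,.063)],s))
cv2.imwrite("pics/w7c.png",cv2.resize(p[130:210,180:300],None,fx=5,fy=5,interpolation=cv2.INTER_CUBIC)[:,:,::-1])
E
```

```text
turn [0. 0. 0.] shift [0.0007 0.0003 0.0175]
hole top/bottom [[237.22656822 167.68694932]
 [238.78950199 165.42815272]] pin [[245.52800673 156.98325512]
 [241.63197248 162.76811091]]
```

View pics/w7c.png

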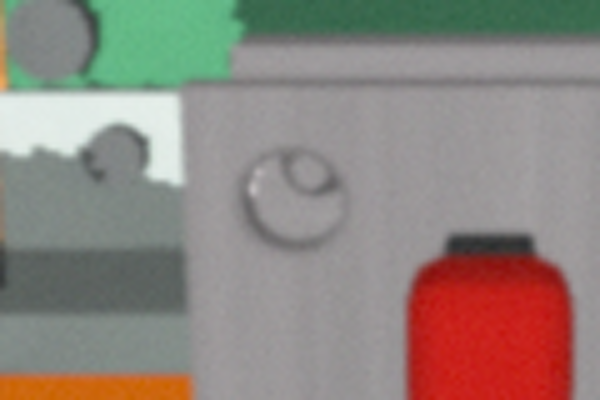

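The tip of pin a shows inside hole a (crop 310,170, hole centre 295,198), so about 1 mm of correction along tool +x is needed.

drive_tool:
  deltas:
    - [0,0,0,0.0008,0.0002,0.004,1]
    - [0,0,0,0.0008,0.0002,0.008,1]
    - [0,0,0,0.0008,0.0002,0.012,1]
    - [0,0,0,0.0008,0.0002,0.016,1]
    - [0,0,0,0.0008,0.0002,0.018,1]

```text
time: 21.5
ee_pos: [0.5907, 0.1607, 0.1018]
eef_rot: [-0.141, 0.99, -0.0, -0.0]
ft_force: [0.1, -0.2, -4.8]
width: 0.0135
```

drive_tool:
  deltas:
    - [0,0,0,0,0,0.003,1]
    - [0,0,0,0,0,0.006,1]
    - [0,0,0,0,0,0.009,1]
    - [0,0,0,0,0,0.009,1]

```text
time: 21.9
ee_pos: [0.5907, 0.1607, 0.0928]
eef_rot: [-0.141, 0.99, -0.0, -0.0]
ft_force: [-0.4, 0.8, -4.0]
width: 0.0136
```

drive_tool:
  deltas:
    - [0,0,0,0,0,0.002,1]
    - [0,0,0,0,0,0.004,1]
    - [0,0,0,0,0,0.0055,1]
    - [0,0,0,0,0,0.0055,1]

```text
time: 22.3
ee_pos: [0.5908, 0.1606, 0.0876]
eef_rot: [-0.141, 0.99, -0.0, -0.0]
ft_force: [-0.9, 0.8, -3.4]
width: 0.0131
```

drive_tool:
  deltas:
    - [0,0,0,0,0,0.0006,1]
    - [0,0,0,0,0,0.0012,1]
    - [0,0,0,0,0,0.0012,1]

```text
time: 22.6
ee_pos: [0.591, 0.1608, 0.0873]
eef_rot: [-0.141, 0.99, -0.0, 0.0]
ft_force: [-3.5, -1.6, 4.4]
width: 0.0135
```

Contact came at exactly the seated height (0.0873). I release and retreat.

drive_tool:
  deltas:
    - [0,0,0,0,0,-0.0003,0.2]
    - [0,0,0,0,0,-0.0003,-1]
    - [0,0,0,0,0,-0.0003,-1]
    - [0,0,0,0,0,-0.0003,-1]
    - [0,0,0,0,0,-0.0003,-1]
    - [0,0,0,0,0,-0.02,-1]
    - [0,0,0,0,0,-0.06,-1]
    - [0,0,0,0,0,-0.1,-1]
    - [0,0,0,0,0,-0.13,-1]
    - [0,0,0,0,0,-0.13,-1]

```text
time: 23.6
ee_pos: [0.5926, 0.1618, 0.2213]
eef_rot: [-0.141, 0.99, 0.0, 0.003]
ft_force: [0.7, -0.1, 0.7]
width: 0.0836
```

```bash
python3 - <<'E'
from h import *
s=read_state();p,d=camera("wrist");cv2.imwrite("pics/w8.png",p[:,:,::-1])
h=cv2.cvtColor(p,cv2.COLOR_RGB2HSV);m=((h[...,1]>150)&((h[...,0]<6)|(h[...,0]>174))&(h[...,2]>60));m[260:]=0;a=rect("wrist",m,.099,s);print(a,tojig(a[0]))
q,_=camera("side");cv2.imwrite("pics/c8.png",np.vstack([cv2.resize(p[60:270,150:430],(560,420)),cv2.resize(q[190:250,220:330],(560,305),interpolation=cv2.INTER_CUBIC)])[:,:,::-1][:, :])
i=cv2.imread("pics/c8.png");cv2.imwrite("pics/c8.png",cv2.resize(i,(460,595)))
# plate height from wrist depth
P,R,c=pose("wrist",s)
def X(u,v):
    k=cv2.undistortPoints(np.array([[[u,v]]],float),P["K"],np.array([P["k1"],0,0,0.]))[0,0];return c+R@(np.r_[k,1]*d[int(v),int(u)])
for jx,jy in((-.048,-.015),(-.048,.04),(-.02,-.015),(-.02,.04),(.02,.04),(.02,-.015),(.05,.0)):
    u,v=proj("wrist",[[*(JO+JR@[jx,jy]),.045]],s)[0]
    if 0<v<420: print(jx,jy,X(u,v).round(4))
E
```

```text
(array([0.59109344, 0.16101622]), (88.3929214477539, 12.578624725341797), 15.84705924987793) [-0.00039779  0.01044541]
-0.048 -0.015 [0.5525 0.1232 0.0447]
-0.048 0.04 [0.5372 0.1762 0.0441]
-0.02 -0.015 [0.5794 0.1311 0.0451]
-0.02 0.04 [0.5639 0.1838 0.0455]
0.02 0.04 [0.6025 0.1952 0.0445]
0.02 -0.015 [0.6175 0.1423 0.046 ]
0.05 0.0 [0.6425 0.1651 0.0447]
```

View pics/c8.png

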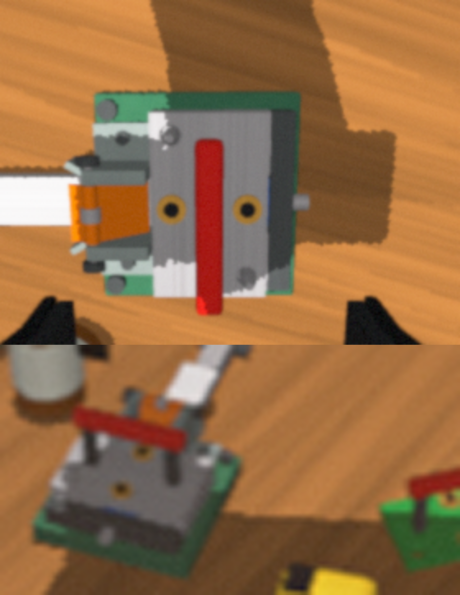

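Plate top measures 0.044–0.046 m at seven points, so it lies flat, and both pins show in their holes. The blue end meets the stop and the flap rests on the bar. I hand in.

```bash
python3 -c "
from bench import *
print(close_job())"
```

```text
the job is handed in; nothing more can be done
None
```

The bar is fully home in the jig with its blue end first, the template lies flat over both pins, and I have handed the job in. It took about 24 s of the 72 s allowed.

- **Bar:** I gripped it near the tail, laid it on the rail and slid the nose through the flap. I then let go, turned the gripper so its body would clear the oil bottle, and pushed the tail with closed fingers. The push force rose to about 12 N with no further motion. After I backed off, the nose measured 46.6 mm in jig y, against the stop at 46.5 mm. The bar itself opened the flap, and the flap now rests on it.
- **Template:** I took the grey steel plate by its red handle and lowered it onto the pins, with a correction of about 1 mm after seeing the tip of pin a through its hole. It touched down at exactly the expected seat height.
- **Last checks:** Seven depth points on the plate's top read 44.1–46.0 mm, against 45 mm expected. The handle was within about 1.1 mm of the seat centre and 0.4° of the jig's angle. Both pins show in their holes. The gripper was open and well above the job.
- **Disagreements:** The top and wrist cameras differed by about 1 mm on the jig's position, which the fit tolerated. I did not re-measure the bar's tail after seating the template; the last picture shows the blue end still against the stop. I viewed 10 pictures.

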